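# Hold the magnifier over the splicing channel that suits the mounted core

## Task

Before splicing, the registration pins have to be looked at: the blue core sitting on the copper hub shows which film gauge is up, the tall core for the wide channel of the splicing block, the short core for the narrow one. Take the magnifier by its grip, carry it over the things on the counter without disturbing them, and hold it level over the middle of the channel of that gauge, its long side running along the channel and its underside about 15 mm above the top of the block, without ever touching the block or shifting its holder on the rail. Finish holding it still there: do not put it down or let go.

Things in the scene. Friction and masses are not known exactly. Their poses are not given: they have to be found in the camera images.
- magnifier: nickel magnifier lying flat, 120 to 190 g. Frame 80 (x) x 50 (y) x 10 mm high with a clear lens; a neck 10 mm high, then in line a straight flat-sided grip 16 mm wide (y), 20 mm high, from 52 to 152 mm along +x; all undersides in one plane. Centre of mass about 56 mm along +x. Origin: centre of the lens frame, at its underside; x along the grip, z up.
- rail: stainless slide rail fixed to the slab, 26 mm wide, 12 high, 378 long with its 20 mm high end stops, and on it the sliding block holder (160 mm along the rail, 110 across, about 5 N friction) with two aluminium splicing blocks, one behind the other along the rail, tops 40 mm above the slab. Origin: middle of the rail on the slab; x along the rail, z up. Film channels run along y.
- wide_channel (a point): middle of the block with the wide channel, at the level of the block's top, 40 mm above the slab. Block 70 mm across x 110 mm along the channel; channel 35 mm wide, 2.5 mm deep, with two rows of tiny pins and a cutting slot in the middle. Nothing of the holder stands higher. x across the channel, y along it, z up.
- narrow_channel (a point): middle of the block with the narrow channel, at the level of the block's top, 40 mm above the slab, 80 mm from the wide one along the rail. Block 70 mm across x 110 mm along the channel; channel 16 mm wide, 2.5 mm deep. x across the channel, y along it, z up.
- hub: copper reel hub fixed on the slab: a 90 mm round flange 4 mm thick with an upright boss 23 mm in diameter whose top is 43 mm above the slab. One of the two cores sits over the boss, on the flange. Origin: centre of its underside, on the slab.
- core_tall: blue plastic film core for the wide gauge: ring 50 mm in diameter with a 26 mm bore, 35 mm tall. It is either on the hub or lying on the rubber pad. Origin: centre of its underside, 4 mm above the slab.
- core_short: blue plastic film core for the narrow gauge: the same ring but 16 mm tall. It is on the other of the two places. Origin: centre of its underside, 4 mm above the slab.
- pad: black rubber pad fixed on the slab, 90 x 90 x 4 mm, under the spare core. Origin: centre of its underside.
- cup: glazed terracotta pencil cup, 76 mm in diameter and 100 mm high, with pencils standing up to 160 mm above the slab. Origin: centre of its underside.
Not all that is in view belongs to the job. Leave any green or turquoise look-alike of the core_tall alone. Of the things shaped like the magnifier, the clear one is meant.

How it is judged (in metres and radians):
On the way:
1. the magnifier has been lifted off the slab (height (world z) of magnifier above 0.03 m), for 0.1 s.
At the end, for the whole second after the job is handed in: Held still by the fingers only: lens centre within 12 mm of the middle of the channel suiting the core on the hub, underside 5 to 25 mm above the block's top, long side within 8 degrees of the channel (grip to either side), level within 8 degrees; neither it nor the hand on block, holder or rail (((horizontal distance between core_tall and hub below 0.015 m and horizontal distance between magnifier and wide_channel below 0.012 m and z of magnifier in the frame of wide_channel between 0.005 and 0.025 m) or (horizontal distance between core_short and hub below 0.015 m and horizontal distance between magnifier and narrow_channel below 0.012 m and z of magnifier in the frame of narrow_channel between 0.005 and 0.025 m)) and angle between the x axis of magnifier and the y axis of rail, either way round below 0.14 rad and angle between magnifier's own z axis and vertical below 0.14 rad and contact force between magnifier and the fingers above 1 N and contact force between magnifier and rail below 0.1 N and contact force between each of the arm, the fingers and rail below 0.5 N and linear speed of magnifier below 0.02 m/s and angular speed of magnifier below 0.15 rad/s); the arm keeps its last pose, push and grip.
It fails at once if the magnifier touches the splicing block, holder or rail (contact force between magnifier and rail above 1 N).
It fails at once if the holder is shifted on its rail (distance of wide_channel from where it was at the start of the episode above 0.006 m).
It fails at once if the pencil cup is moved or tipped (distance of cup from where it was at the start of the episode above 0.015 m or angle between cup's own z axis and vertical above 0.2 rad).
It fails at once if a core is moved (distance of any of core_tall, core_short from where it was at the start of the episode above 0.015 m).
It also fails if it takes over 34 s, if anything falls off the work surface, if the arm or the gripper's body presses on something with over 40 N, if the wrist force passes 120 N, or if a joint passes its speed limit or range.

## Robot

A 6-joint arm with a two-finger parallel gripper is mounted at the origin on the work surface. World frame = base frame: x ahead of the robot, y to its left, z up, the work surface at z = 0. Lengths are in mm, angles in rad, forces in N, time in s.
With the tool pointing down it reaches from about 275 to 750 mm from the base axis. Payload 10.2 kg.
Tool frame: the origin (TCP) lies at the very end of the fingers, on their centre line; the grasp point (between the pads) lies 19 mm behind it; z points along the fingers, y is the direction in which the jaws open and shut (so a half turn about z gives the same grasp; the last joint's range is limited). The gripper opens to 85 mm and grips with 20 to 120 N. Pads are 22 mm wide; open, the fingers measure 114 mm over their backs; the gripper's body (76 mm by 85 mm) begins 54 mm behind the grasp point. The pads swing forward as they close: fully open they stand 13 mm farther back than shut.
Start: joints at [-1.464, 0.313, 1.498, -0, 1.331, -0.223], TCP at [170.011, -496.717, 231.294] pointing down, gripper open.
Joint ranges: [-2.94, 2.94], [-0.97, 2.17], [0.19, 2.56], [-1.23, 4.37], [0.02, 3.11], [-2.88, 2.88]. Speed limits (rad/s): [2.39, 2.39, 3.01, 3.14, 3.14, 3.14].

## Interface

Orientations are given as a unit quaternion [w, x, y, z].
In Python, from rig import sensors, imaging, ctrl gives the robot as it stands.
- The arm moves only by the shell command python3 -m creep 'ROWS' [FORCE]. ROWS is JSON, a list of rows, each an object with "grip": the finger opening in mm, from 0 to 85.4; "linear": the shift along the tool's x, y, z in mm, a list of three; "rot": the turn, a rotation vector about the tool's x, y, z in rad, a list of three. A call has 1 to 12 rows; each row shifts and turns the commanded pose from where the row before left it, along the tool's axes as they then stand; what a row does not reach is not made up. A row lasts 1/12 s, in which the tool goes at most 41.7 mm and 7.16 degrees, less where a joint would pass 70% of its speed; a pose out of reach is approached as far as the arm can. A call with a gripper value outside its range is refused whole. The fingers move at their own pace and stop on an object; FORCE is the grip in N (left out, the last holds). Time passes only in rows, so rows that do not move let the fingers close. It gives the time, the measured TCP pose, the force and the opening at its end, in the units of the state.
- sensors.sense(): the state, without advancing time (a new reading comes with each control period).
- imaging.capture(name): name is "side" or "top"; returns (picture, depth): 384x512x3 uint8, red, green, blue; 384x512 float32, mm along the optical axis (not along the pixel's ray), 0 where there is no reading.
- imaging.camera_params(name): a dict with "intrinsics" (3x3 intrinsics, pixels), "R" (3x3) and "t" (3): a world point X has camera coordinates R X + t. Camera axes: x right, y down, z forward; pixel columns grow to the right and rows downward; lengths in mm; the calibration is good to about 2 mm. A picture is of the moment at which its call begins. camera_params takes no time and is no camera call.
- ctrl.finish_job(): hands the job in, once; it reports no verdict.
The state is a dict: "time_s": time; "joints": joint angles; "dq": joint speeds; "tau": joint torques, N m; "eef_pos": TCP position; "ee_rot": TCP orientation; "force": force on the tool from outside, world axes, zero at the start; "wrist_torque": the same for the moment, N m; "grip_width": opening from 0.0 (shut) to 1.0 (fully open).
Only numpy, scipy, OpenCV 4.12 (cv2) and the standard library are available. Lean on these libraries where they do the work, as an engineer would, in place of code of your own. Each camera call takes 0.05 s, during which the arm holds its last target.

## Working session

There is one attempt and no reset: what is moved stays moved. The work goes in short steps, Python scripts to look and compute and a shell command to move; the robot and the scene stay as the last step left them, time stands still between calls to the robot, and variables do not carry over. Pictures are saved under pics/ and viewed, and the job is handed in when it is done.

```bash
ls; mkdir -p pics; python3 - <<'E'
from rig import sensors, imaging
import cv2, numpy as np
s=sensors.sense(); print(s)
for n in("top","side"):
    p,d=imaging.capture(n); c=imaging.camera_params(n)
    np.savez(f"pics/{n}0.npz",p=p,d=d,K=c["intrinsics"],R=c["R"],t=c["t"])
    cv2.imwrite(f"pics/{n}0.png",cv2.resize(p[:,:,::-1],(800,600),interpolation=cv2.INTER_CUBIC))
    R=np.array(c["R"]);print(n,c["intrinsics"],-R.T@np.array(c["t"]),R)
E
```

```text
pics
{'time_s': 0.0, 'joints': array([-1.46440034e+00,  3.13449729e-01,  1.49845652e+00,  1.96024418e-05,
        1.33099913e+00, -2.23411269e-01]), 'dq': array([-5.31544685e-04,  6.46384660e-05, -4.64422036e-04,  6.99168241e-04,
        3.13668067e-05,  1.40720196e-03]), 'tau': array([ 7.47062331e-04, -4.12259209e+01, -2.59743851e+01, -1.26368718e-04,
        4.11069137e-03,  7.36602352e-07]), 'eef_pos': array([ 169.98581892, -496.44103087,  230.72789978]), 'ee_rot': array([-6.54682128e-04,  9.86434351e-01,  1.64154929e-01,  4.78832302e-05]), 'force': array([-1.01817171,  0.5192835 ,  0.44556909]), 'wrist_torque': array([ 0.006742  ,  0.0143119 , -0.01843745]), 'grip_width': 0.996663592312452}
top [[346.59775086   0.         261.38458976]
 [  0.         346.59775086 191.9458698 ]
 [  0.           0.           1.        ]] [ 420.96184844 -136.21973402 1065.16594269] [[ 0.02536215 -0.99960374 -0.01221196]
 [-0.98280542 -0.02269729 -0.18324391]
 [ 0.18289412  0.01664944 -0.98299163]]
side [[466.30048783   0.         258.47321931]
 [  0.         466.30048783 187.01409472]
 [  0.           0.           1.        ]] [222.43167039 656.55618286 883.2337152 ] [[-0.89942268 -0.43683432 -0.01464999]
 [-0.28021406  0.60202366 -0.74769485]
 [ 0.33543842 -0.66838857 -0.66388085]]
```

View pics/top0.png

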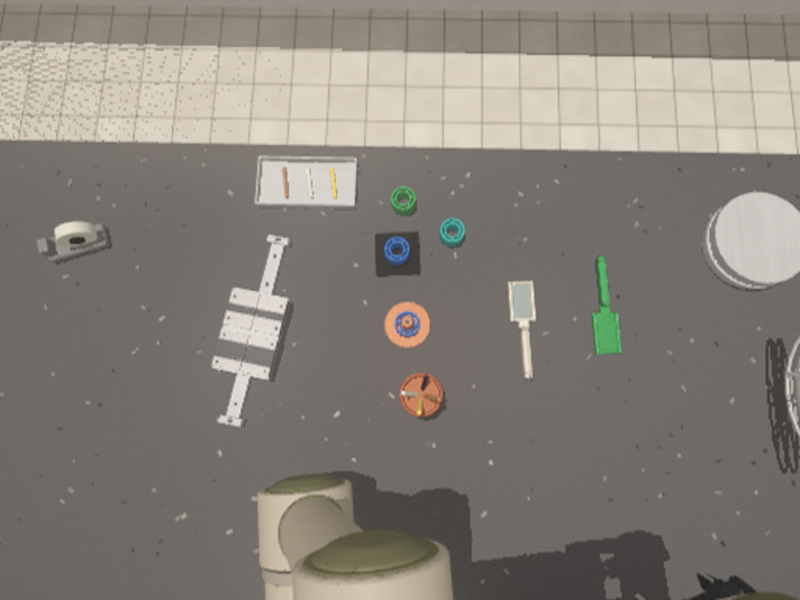

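View pics/side0.png

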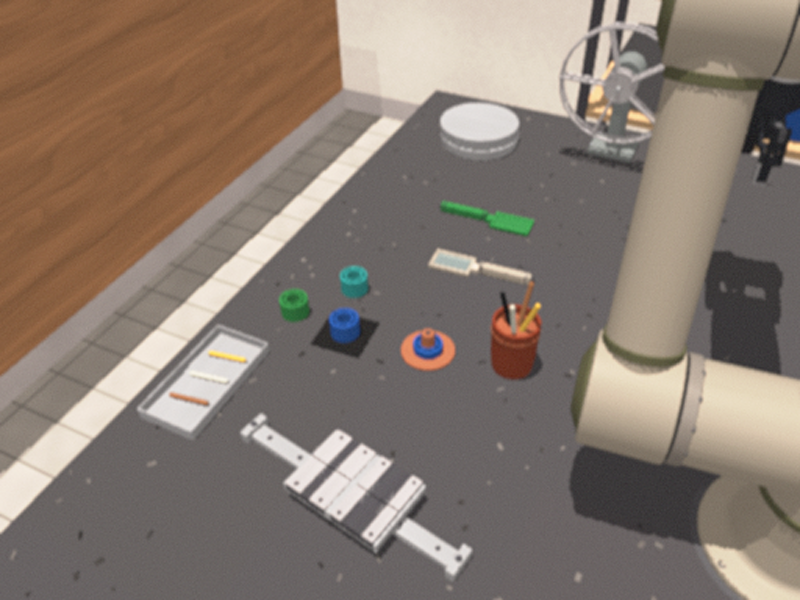

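The boss stands well proud of the blue core on the hub, so the short core is up and the narrow channel is the target. I'll zoom in on the block and the magnifier next.

```bash
cat > h.py <<'E'
import numpy as np
def load(f):
    z=np.load(f); return z["p"],z["d"],z["K"],z["R"],z["t"]
def cloud(d,K,R,t):
    v,u=np.mgrid[:d.shape[0],:d.shape[1]].astype(float)
    c=np.stack([(u-K[0,2])/K[0,0]*d,(v-K[1,2])/K[1,1]*d,d],-1)
    return (c-t)@R      # R^T (c-t)
def onplane(uv,z,K,R,t):
    r=np.array([(uv[0]-K[0,2])/K[0,0],(uv[1]-K[1,2])/K[1,1],1])@R
    o=-R.T@t; return o+r*(z-o[2])/r[2]
def proj(X,K,R,t):
    c=R@np.asarray(X,float)+t; return (K@c/c[2])[:2]
E
python3 - <<'E'
from h import *; import cv2
for n,b in(("top",(130,140,200,280)),("side",(150,265,310,375))):
    p,d,K,R,t=load(f"pics/{n}0.npz")
    x0,y0,x1,y1=b; c=p[y0:y1,x0:x1,::-1]; k=min(800/(x1-x0),600/(y1-y0))
    cv2.imwrite(f"pics/{n}_blk.png",cv2.resize(c,None,fx=k,fy=k,interpolation=cv2.INTER_CUBIC)); print(k)
p,d,K,R,t=load("pics/top0.npz"); c=p[170:250,310:410,::-1]
cv2.imwrite("pics/top_mag.png",cv2.resize(c,None,fx=7,fy=7,interpolation=cv2.INTER_CUBIC))
X=cloud(d,K,R,t)
for n,(u,v) in dict(slab=(300,230),blk=(162,205),blk2=(165,225),hub=(260,207),lens=(333,192),grip=(337,228),corepad=(254,160)).items(): print(n,X[v,u].round(1))
E
```

```text
4.285714285714286
5.0
slab [ 503.3 -239.1    2.1]
blk [564.8 177.6  41.5]
blk2 [505.2 163.8  42.2]
hub [ 564.9 -116.    46.9]
lens [ 622.7 -340.     7.5]
grip [ 510.8 -348.6   18.3]
corepad [720.8 -92.2   4.3]
```

View pics/top_blk.png

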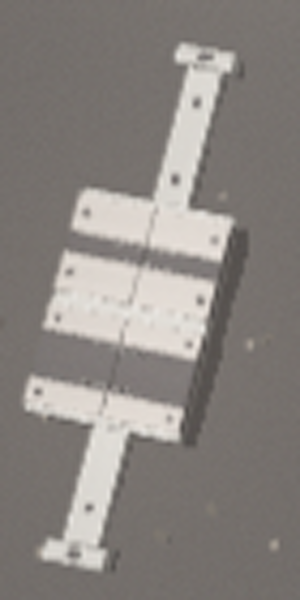

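View pics/side_blk.png

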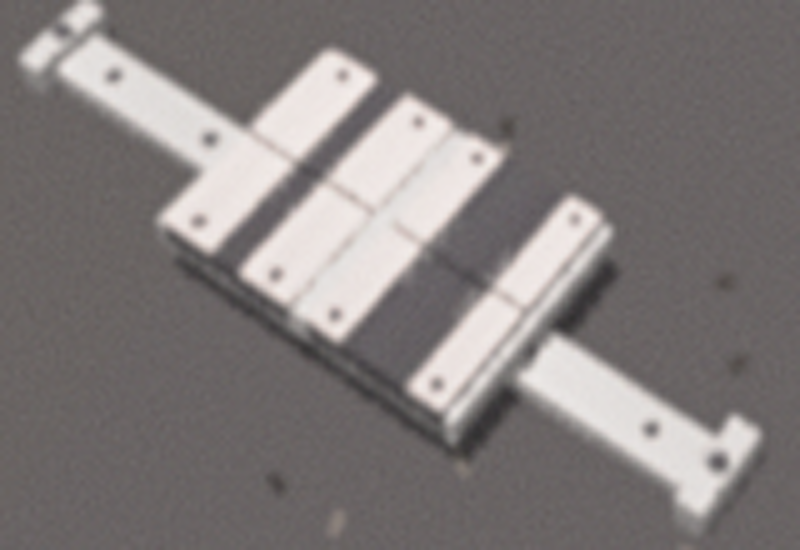

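View pics/top_mag.png

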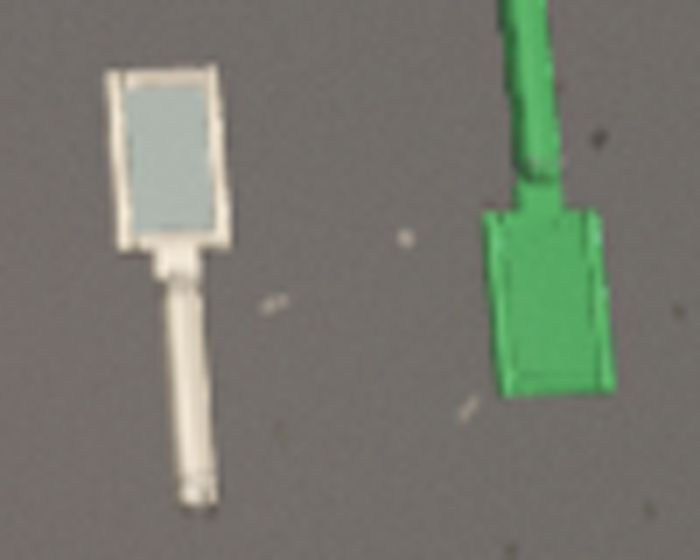

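```bash
python3 - <<'E'
from h import *; import cv2
T=load("pics/top0.npz"); S=load("pics/side0.npz")
k=4.285714
N=[(86,213),(214,240),(69,272),(200,300)];W=[(57,318),(188,345),(37,391),(169,419)]
f=lambda q:[onplane(((a+.5)/k-.5+130,(b+.5)/k-.5+140),40,*T[2:]) for a,b in q]
n=np.array(f(N));w=np.array(f(W))
print("top N",n.mean(0),"W",w.mean(0),np.linalg.norm(n.mean(0)-w.mean(0)));print(n.round(),w.round())
g=lambda q:np.array([onplane(((a+.5)/5-.5+150,(b+.5)/5-.5+265),40,*S[2:]) for a,b in q])
n=g([(342,75),(199,221),(418,122),(276,274)]);w=g([(477,158),(335,315),(574,219),(436,384)])
print("side N",n.mean(0),"W",w.mean(0),np.linalg.norm(n.mean(0)-w.mean(0)));print(n.round(),w.round())
for nm,I in(("top",T),("side",S)):
    p,d=I[:2]; X=cloud(d,*I[2:])
    m=(X[...,2]>33)&(X[...,2]<50)&(abs(X[...,0]-550)<150)&(abs(X[...,1]-175)<110)&(d>0)
    nl,lab,st,_=cv2.connectedComponentsWithStats(m.astype(np.uint8)); i=1+st[1:,4].argmax(); m=lab==i
    P=X[m]; r=cv2.minAreaRect(P[:,:2].astype(np.float32)); print(nm,"block rect",r,np.median(P[:,2]),m.sum())
    # magnifier pixels: bright warm
    pp=p.astype(int); mm=(X[...,2]>-5)&(X[...,2]<30)&(X[...,0]>430)&(X[...,0]<700)&(X[...,1]<-290)&(X[...,1]>-400)&(d>0)
    mag=mm&(X[...,2]>5)&(pp.max(-1)>130)&~((pp[...,1]-pp[...,0])>40)
    nl,lab,st,_=cv2.connectedComponentsWithStats(mag.astype(np.uint8)); i=1+st[1:,4].argmax(); mag=lab==i
    P=X[mag]; ax=np.array([-1,0.]); 
    print(" mag",mag.sum(),P.min(0),P.max(0))
    G=P[P[:,2]>14]; c=G[:,:2].mean(0); vt=np.linalg.svd(G[:,:2]-c)[2][0]; print(" grip mean",G.mean(0),vt,np.degrees(np.arctan2(vt[1],vt[0])))
    L=P[(P[:,0]>G[:,0].max()+16)]; print(" frame",cv2.minAreaRect(L[:,:2].astype(np.float32)),np.median(L[:,2]))
    print(" grip rect",cv2.minAreaRect(G[:,:2].astype(np.float32)))
E
```

```text
top N [582.13207601 177.07096407  40.        ] W [503.26282963 191.45134654  40.        ] 80.1695292719269
[[612. 219.  40.]
 [595. 127.  40.]
 [570. 228.  40.]
 [552. 134.  40.]] [[537. 233.  40.]
 [520. 140.  40.]
 [486. 243.  40.]
 [469. 150.  40.]]
side N [581.72199021 175.29306188  40.        ] W [503.02989695 190.01125824  40.        ] 80.05667271059423
[[594. 125.  40.]
 [612. 217.  40.]
 [552. 133.  40.]
 [569. 225.  40.]] [[520. 139.  40.]
 [537. 231.  40.]
 [469. 149.  40.]
 [486. 241.  40.]]
top block rect ((544.2149047851562, 183.67391967773438), (111.0490493774414, 159.94078063964844), 79.55939483642578) 39.6148326539127 1952
 mag 617 [ 469.15500959 -367.68365309    5.06345991] [ 664.32373553 -315.13740923   25.94220929]
 grip mean [ 522.61605334 -346.83333996   19.42236023] [-0.99534284 -0.09639826] -174.46819635334748
 frame ((0.0, 0.0), (0.0, 0.0), 0.0) nan
 grip rect ((559.9694213867188, -341.0526123046875), (182.38124084472656, 25.367107391357422), 9.812395095825195)
side block rect ((541.03369140625, 184.37527465820312), (112.25072479248047, 161.6207275390625), 79.33084106445312) 39.186484086976975 3476
 mag 523 [ 464.93577608 -367.47959746    5.01626155] [ 661.44813605 -312.89402379   24.32324564]
 grip mean [ 516.70310265 -345.19106678   18.63185047] [-0.99773785 -0.06722492] -176.1453887641551
 frame ((621.4179077148438, -339.73309326171875), (78.01631927490234, 52.60072326660156), 2.8567800521850586) 8.007330325066055
 grip rect ((518.1118774414062, -346.1863098144531), (97.99078369140625, 23.482187271118164), 3.7310378551483154)
  return _methods._mean(a, axis=axis, dtype=dtype,
  ret = ret.dtype.type(ret / rcount)
```

```bash
python3 - <<'E'
from h import *; import cv2
T=load("pics/top0.npz"); S=load("pics/side0.npz")
f=lambda a,b,z:onplane(((a+.5)/7-.5+310,(b+.5)/7-.5+170),z,*T[2:])
fr=np.array([f(*q,10) for q in[(107,72),(215,67),(231,245),(120,249)]]);print(fr.round(1),fr.mean(0))
print([np.linalg.norm(fr[i]-fr[i-1]).round(1) for i in range(4)])
gr=np.array([f(*q,20) for q in[(165,288),(200,286),(216,503),(180,506)]]);print(gr.round(1),gr.mean(0))
a=fr[2:].mean(0)-fr[:2].mean(0);print("frame yaw",np.degrees(np.arctan2(a[1],a[0])))
a=gr[2:].mean(0)-gr[:2].mean(0);print("grip yaw",np.degrees(np.arctan2(a[1],a[0])),np.linalg.norm(a))
a=gr.mean(0)-fr.mean(0);print("line yaw",np.degrees(np.arctan2(a[1],a[0])),np.linalg.norm(a[:2]))
c=S[0][140:200,265:350,::-1];cv2.imwrite("pics/side_mag.png",cv2.resize(c,None,fx=9,fy=9,interpolation=cv2.INTER_CUBIC))
# cup / hub / cores
for u,v,z in((422,395,100),(407,324,4),(397,252,39),(453,232,39),(403,200,39)):
    print(onplane((u*.64-.2,v*.64-.2),z,*T[2:]).round())
E
```

```text
[[ 660.1 -314.8   10. ]
 [ 663.4 -362.6   10. ]
 [ 583.7 -368.3   10. ]
 [ 580.7 -319.8   10. ]] [ 621.97626903 -341.37312258   10.        ]
[np.float64(79.5), np.float64(48.0), np.float64(80.0), np.float64(48.6)]
[[ 562.6 -337.3   20. ]
 [ 563.9 -352.4   20. ]
 [ 470.9 -357.8   20. ]
 [ 469.3 -342.5   20. ]] [ 516.66788802 -347.52555927   20.        ]
frame yaw -176.14119483360838
grip yaw -176.74709996619674 93.3000871107972
line yaw -176.65640659522248 105.48794996427166
[ 432. -147.  100.]
[ 571. -116.    4.]
[708. -93.  39.]
[ 751. -203.   39.]
[ 815. -102.   39.]
```

View pics/side_mag.png

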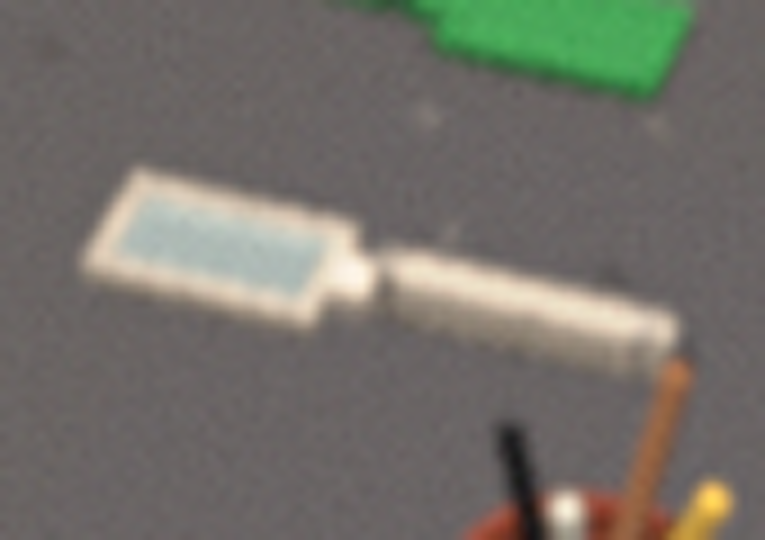

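Measurements are consistent (frame 80×48, block pitch 80.1). The lens is at (622,-341) with the grip heading -176.5°. The narrow channel is at (582,176), with the channel axis at 79.6°. First move goes above the grip, 68 mm along it.

```bash
cat > go.py <<'E'
import sys,numpy as np
from rig import sensors
from scipy.spatial.transform import Rotation as Ro
def rel(x,y,z,yaw):
    s=sensors.sense(); q=s["ee_rot"]; R=Ro.from_quat([q[1],q[2],q[3],q[0]])
    d=R.inv().apply(np.array([x,y,z])-s["eef_pos"])
    c,n=np.cos(np.radians(yaw)),np.sin(np.radians(yaw))
    G=Ro.from_matrix(np.array([[c,n,0],[n,-c,0],[0,0,-1.]]))
    print("t",s["time_s"],"pos",s["eef_pos"].round(1),"tool shift",d.round(1),"rotvec",(R.inv()*G).as_rotvec().round(4),"w",round(s["grip_width"],3),"F",s["force"].round(2),"M",s["wrist_torque"].round(2))
    print("q",s["joints"].round(2))
if __name__=="__main__": rel(*map(float,sys.argv[1:]))
E
python3 go.py 553.8 -345.1 120 3.5
```

```text
t 0.1 pos [ 170.  -496.5  230.8] tool shift [412.1 -18.8 110.9] rotvec [-1.100e-03 -1.000e-04  2.687e-01] w 1.002 F [-0.39 -0.57  0.42] M [ 0.02 -0.02 -0.01]
q [-1.46  0.31  1.5  -0.    1.33 -0.22]
```

```bash
python3 -m creep '[{"grip":85,"linear":[15,-1,0],"rot":[0,0,0]},{"grip":85,"linear":[30,-1,4],"rot":[0,0,0]},{"grip":85,"linear":[38,-2,11],"rot":[0,0,0]},{"grip":85,"linear":[38,-2,11],"rot":[0,0,0]},{"grip":85,"linear":[38,-2,11],"rot":[0,0,0]},{"grip":85,"linear":[38,-2,11],"rot":[0,0,0]},{"grip":85,"linear":[38,-2,11],"rot":[0,0,0]},{"grip":85,"linear":[38,-2,11],"rot":[0,0,0]},{"grip":85,"linear":[38,-2,11],"rot":[0,0,0]},{"grip":85,"linear":[38,-2,11],"rot":[0,0,0]},{"grip":85,"linear":[38,-2,11],"rot":[0,0,0]},{"grip":85,"linear":[25,0,8],"rot":[0,0,0]}]' 40; python3 go.py 553.8 -345.1 120 3.5
```

```text
time_s: 1.1
eef_pos: [555.7, -342.0, 118.7]
ee_rot: [-0.001, 0.986, 0.165, -0.0]
force: [0.6, 0.0, -1.2]
grip_width: 0.998
t 1.1 pos [ 555.7 -342.   118.7] tool shift [-2.8  2.4 -1.3] rotvec [-0.0016  0.0006  0.2706] w 0.998 F [ 0.58  0.   -1.21] M [-0.04 -0.05 -0.  ]
q [-0.73  0.69  1.21  0.    1.24  0.51]
```

```bash
python3 -m creep '[{"grip":85,"linear":[-1.5,1,0],"rot":[0,0,0.09]},{"grip":85,"linear":[-1,1,0],"rot":[0,0,0.09]},{"grip":85,"linear":[0,0,0],"rot":[0,0,0.09]},{"grip":85,"linear":[0,0,20],"rot":[0,0,0]},{"grip":85,"linear":[0,0,20],"rot":[0,0,0]},{"grip":85,"linear":[0,0,10],"rot":[0,0,0]},{"grip":85,"linear":[0,0,0],"rot":[0,0,0]},{"grip":85,"linear":[0,0,0],"rot":[0,0,0]}]' 40; python3 go.py 553.8 -345.1 3 3.5
python3 - <<'E'
from rig import imaging; import cv2,numpy as np
out=[]
for n,b in(("top",(290,150,430,255)),("side",(250,100,390,205))):
    p,d=imaging.capture(n); x0,y0,x1,y1=b
    out.append(cv2.resize(p[y0:y1,x0:x1,::-1],(400,300),interpolation=cv2.INTER_CUBIC))
cv2.imwrite("pics/hover.png",np.hstack(out))
E
```

```text
time_s: 1.77
eef_pos: [551.5, -347.0, 70.3]
ee_rot: [-0.0, 1.0, 0.03, -0.0]
force: [0.6, -0.6, 0.9]
grip_width: 0.997
t 1.7667 pos [ 551.5 -347.    70.3] tool shift [ 2.5 -1.7 67.3] rotvec [-0.0005  0.0004 -0.0013] w 0.997 F [ 0.6  -0.58  0.93] M [-0.01 -0.   -0.04]
q [-0.74  0.74  1.26  0.    1.14  0.77]
```

View pics/hover.png

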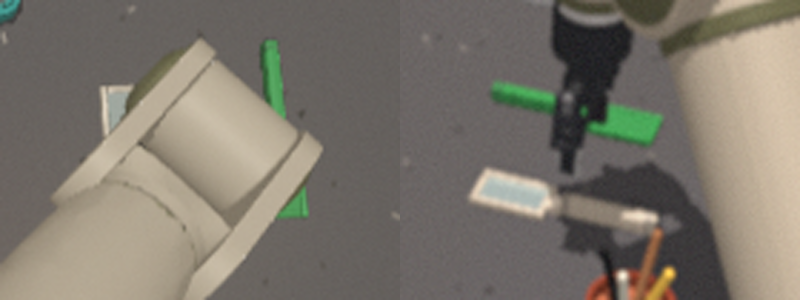

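The side view shows the open fingers straddling the start of the grip, at about (568,165) in the right half. Next I descend and close.

```bash
python3 -m creep '[{"grip":85,"linear":[1,-1,12],"rot":[0,0,0]},{"grip":85,"linear":[1.5,-0.7,15],"rot":[0,0,0]},{"grip":85,"linear":[0,0,15],"rot":[0,0,0]},{"grip":85,"linear":[0,0,12],"rot":[0,0,0]},{"grip":85,"linear":[0,0,8],"rot":[0,0,0]},{"grip":85,"linear":[0,0,4],"rot":[0,0,0]},{"grip":85,"linear":[0,0,0],"rot":[0,0,0]},{"grip":85,"linear":[0,0,0],"rot":[0,0,0]}]' 40; python3 go.py 553.8 -345.1 3 3.5
```

```text
time_s: 2.53
eef_pos: [554.1, -345.4, 4.8]
ee_rot: [0.0, 1.0, 0.03, 0.0]
force: [0.5, -0.8, 0.9]
grip_width: 0.994
t 2.5333 pos [ 554.1 -345.4    4.8] tool shift [-0.3 -0.3  1.8] rotvec [ 0.0006 -0.0006 -0.0013] w 0.994 F [ 0.47 -0.76  0.87] M [ 0.04 -0.02 -0.02]
q [-0.74  0.82  1.29  0.    1.03  0.77]
```

```bash
python3 -m creep '[{"grip":30,"linear":[0,0,1],"rot":[0,0,0]},{"grip":22,"linear":[0,0,0],"rot":[0,0,0]},{"grip":18,"linear":[0,0,0],"rot":[0,0,0]},{"grip":14,"linear":[0,0,0],"rot":[0,0,0]},{"grip":8,"linear":[0,0,0],"rot":[0,0,0]},{"grip":5,"linear":[0,0,0],"rot":[0,0,0]},{"grip":5,"linear":[0,0,0],"rot":[0,0,0]},{"grip":5,"linear":[0,0,0],"rot":[0,0,0]},{"grip":5,"linear":[0,0,0],"rot":[0,0,0]},{"grip":5,"linear":[0,0,0],"rot":[0,0,0]},{"grip":5,"linear":[0,0,0],"rot":[0,0,0]},{"grip":5,"linear":[0,0,0],"rot":[0,0,0]}]' 50; python3 go.py 553.8 -345.1 3 3.5
```

```text
time_s: 3.53
eef_pos: [554.0, -345.4, 3.7]
ee_rot: [0.0, 1.0, 0.03, 0.0]
force: [-0.9, -0.9, 4.7]
grip_width: 0.174
t 3.5333 pos [ 554.  -345.4    3.7] tool shift [-0.2 -0.3  0.7] rotvec [ 0.0005 -0.0005 -0.0014] w 0.174 F [-0.91 -0.91  4.71] M [-0.09  0.05  0.01]
q [-0.74  0.83  1.29 -0.    1.02  0.77]
```

```bash
python3 -m creep '[{"grip":5,"linear":[0,0,-3],"rot":[0,0,0]},{"grip":5,"linear":[0,0,-6],"rot":[0,0,0]},{"grip":5,"linear":[0,0,-10],"rot":[0,0,0]},{"grip":5,"linear":[0,0,-15],"rot":[0,0,0]},{"grip":5,"linear":[0,0,-18],"rot":[0,0,0]},{"grip":5,"linear":[0,0,-18],"rot":[0,0,0]},{"grip":5,"linear":[0,0,-10],"rot":[0,0,0]},{"grip":5,"linear":[0,0,0],"rot":[0,0,0]},{"grip":5,"linear":[0,0,0],"rot":[0,0,0]}]' ; python3 go.py 569.6 109 200 79.6
python3 - <<'E'
from rig import imaging; import cv2,numpy as np
from h import *
out=[]
for n,b in(("top",(290,150,430,255)),("side",(250,100,390,205))):
    p,d=imaging.capture(n); x0,y0,x1,y1=b
    out.append(cv2.resize(p[y0:y1,x0:x1,::-1],(400,300),interpolation=cv2.INTER_CUBIC))
    c=imaging.camera_params(n); np.savez(f"pics/{n}1.npz",p=p,d=d,K=c["intrinsics"],R=c["R"],t=c["t"])
cv2.imwrite("pics/lift.png",np.hstack(out))
E
```

```text
time_s: 4.28
eef_pos: [553.9, -345.1, 83.3]
ee_rot: [0.0, 1.0, 0.03, 0.0]
force: [-0.7, 0.3, -2.6]
grip_width: 0.171
t 4.2833 pos [ 553.9 -345.1   83.3] tool shift [  42.9 -452.3 -116.7] rotvec [ 2.0000e-04 -0.0000e+00 -1.3294e+00] w 0.171 F [-0.73  0.29 -2.59] M [-0.    0.02 -0.03]
q [-0.74  0.73  1.25  0.    1.17  0.77]
```

View pics/lift.png

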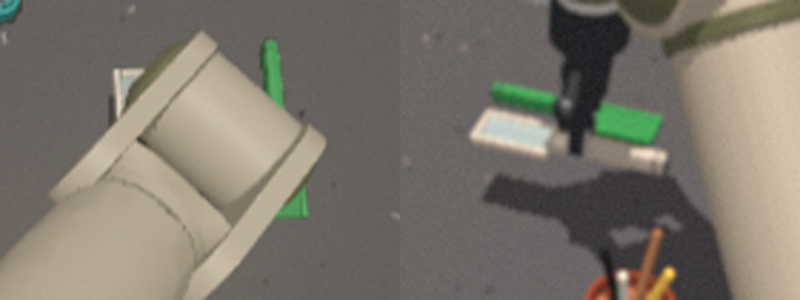

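Lifted off the slab and level. Next I raise clear of the pencils, then carry across.

```bash
python3 -m creep '[{"grip":5,"linear":[0,0,-10],"rot":[0,0,0]},{"grip":5,"linear":[0,0,-20],"rot":[0,0,0]},{"grip":5,"linear":[0,0,-20],"rot":[0,0,0]},{"grip":5,"linear":[0,0,-20],"rot":[0,0,0]},{"grip":5,"linear":[0,0,-20],"rot":[0,0,0]},{"grip":5,"linear":[0,0,-20],"rot":[0,0,0]},{"grip":5,"linear":[0,0,-10],"rot":[0,0,0]},{"grip":5,"linear":[0,-8,0],"rot":[0,0,0]},{"grip":5,"linear":[0,-16,0],"rot":[0,0,0]},{"grip":5,"linear":[0,-24,0],"rot":[0,0,0]},{"grip":5,"linear":[0,-28,0],"rot":[0,0,0]},{"grip":5,"linear":[0,-28,0],"rot":[0,0,0]}]' 
python3 -m creep '[{"grip":5,"linear":[4,-28,0],"rot":[0,0,0]},{"grip":5,"linear":[4,-28,0],"rot":[0,0,0]},{"grip":5,"linear":[4,-28,0],"rot":[0,0,0]},{"grip":5,"linear":[4,-28,0],"rot":[0,0,0]},{"grip":5,"linear":[4,-28,0],"rot":[0,0,0]},{"grip":5,"linear":[4,-28,0],"rot":[0,0,0]},{"grip":5,"linear":[4,-28,0],"rot":[0,0,0]},{"grip":5,"linear":[4,-28,0],"rot":[0,0,0]},{"grip":5,"linear":[4,-28,0],"rot":[0,0,0]},{"grip":5,"linear":[4,-28,0],"rot":[0,0,0]},{"grip":5,"linear":[2,-20,0],"rot":[0,0,0]},{"grip":5,"linear":[0,-10,0],"rot":[0,0,0]}]' 
python3 go.py 569.6 109 200 79.6
```

```text
time_s: 5.38
eef_pos: [546.8, -239.5, 201.5]
ee_rot: [-0.001, 1.0, 0.03, -0.001]
force: [0.3, 1.3, -1.3]
grip_width: 0.174
time_s: 6.38
eef_pos: [570.1, 73.4, 201.9]
ee_rot: [-0.0, 1.0, 0.031, -0.001]
force: [0.4, 0.4, -2.2]
grip_width: 0.177
t 6.3833 pos [570.1  73.4 201.9] tool shift [  1.7 -35.6   1.9] rotvec [-0.0023  0.0014 -1.3272] w 0.177 F [ 0.37  0.44 -2.24] M [-0.04 -0.02 -0.01]
q [-0.08  0.45  1.38  0.    1.31  1.43]
```

```bash
python3 -m creep '[{"grip":5,"linear":[0.5,-9,0],"rot":[0,0,-0.05]},{"grip":5,"linear":[0,-9,0],"rot":[0,0,-0.1]},{"grip":5,"linear":[0,-9,0],"rot":[0,0,-0.12]},{"grip":5,"linear":[0,-5,0],"rot":[0,0,-0.12]},{"grip":5,"linear":[0,0,0],"rot":[0,0,-0.12]},{"grip":5,"linear":[0,0,0],"rot":[0,0,-0.12]},{"grip":5,"linear":[0,0,0],"rot":[0,0,-0.12]},{"grip":5,"linear":[0,0,0],"rot":[0,0,-0.12]},{"grip":5,"linear":[0,0,0],"rot":[0,0,-0.12]},{"grip":5,"linear":[0,0,0],"rot":[0,0,-0.12]},{"grip":5,"linear":[0,0,0],"rot":[0,0,-0.12]},{"grip":5,"linear":[0,0,0],"rot":[0,0,-0.08]}]' 
python3 go.py 569.6 109 200 79.6
```

```text
time_s: 7.38
eef_pos: [565.9, 101.7, 202.2]
ee_rot: [-0.001, 0.773, 0.635, -0.001]
force: [0.2, 0.4, -1.0]
grip_width: 0.172
t 7.3833 pos [565.9 101.7 202.2] tool shift [7.9 2.2 2.2] rotvec [-0.0018  0.0004 -0.0139] w 0.172 F [ 0.24  0.37 -1.03] M [-0.02  0.03 -0.01]
q [-0.03  0.45  1.38 -0.    1.31  0.17]
```

Next I descend partway and check the lens against the block in both views.

```bash
python3 -m creep '[{"grip":5,"linear":[4,1,10],"rot":[0,0,-0.014]},{"grip":5,"linear":[3.5,1,15],"rot":[0,0,0]},{"grip":5,"linear":[0,0,18],"rot":[0,0,0]},{"grip":5,"linear":[0,0,18],"rot":[0,0,0]},{"grip":5,"linear":[0,0,15],"rot":[0,0,0]},{"grip":5,"linear":[0,0,10],"rot":[0,0,0]},{"grip":5,"linear":[0,0,6],"rot":[0,0,0]},{"grip":5,"linear":[0,0,0],"rot":[0,0,0]},{"grip":5,"linear":[0,0,0],"rot":[0,0,0]},{"grip":5,"linear":[0,0,0],"rot":[0,0,0]}]' 
python3 go.py 569.6 109 58.7 79.6
python3 - <<'E'
from rig import imaging; import cv2,numpy as np
out=[]
for n,b in(("top",(110,110,250,300)),("side",(130,200,330,384))):
    p,d=imaging.capture(n); x0,y0,x1,y1=b
    c=imaging.camera_params(n); np.savez(f"pics/{n}2.npz",p=p,d=d,K=c["intrinsics"],R=c["R"],t=c["t"])
    k=600/(y1-y0) if n=="top" else 4
    cv2.imwrite(f"pics/{n}2c.png",cv2.resize(p[y0:y1,x0:x1,::-1],None,fx=3 if n=="top" else 4,fy=3 if n=="top" else 4,interpolation=cv2.INTER_CUBIC)[:600])
E
```

```text
time_s: 8.22
eef_pos: [570.4, 109.1, 112.1]
ee_rot: [0.001, 0.77, 0.638, 0.001]
force: [0.1, -0.3, -1.3]
grip_width: 0.174
t 8.2167 pos [570.4 109.1 112.1] tool shift [-0.2 -0.9 53.4] rotvec [ 0.0015 -0.0003 -0.0059] w 0.174 F [ 0.05 -0.35 -1.29] M [-0.04  0.   -0.03]
q [-0.01  0.55  1.48 -0.    1.12  0.17]
```

View pics/top2c.png

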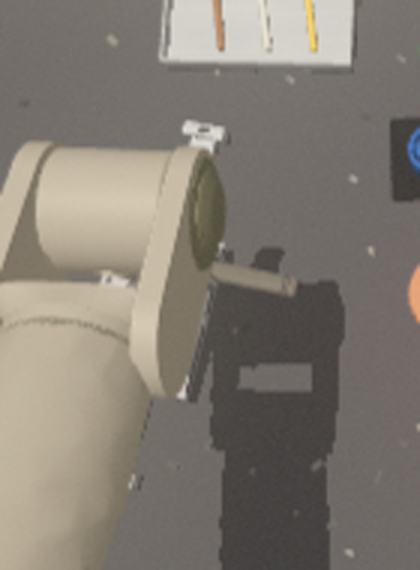

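View pics/side2c.png

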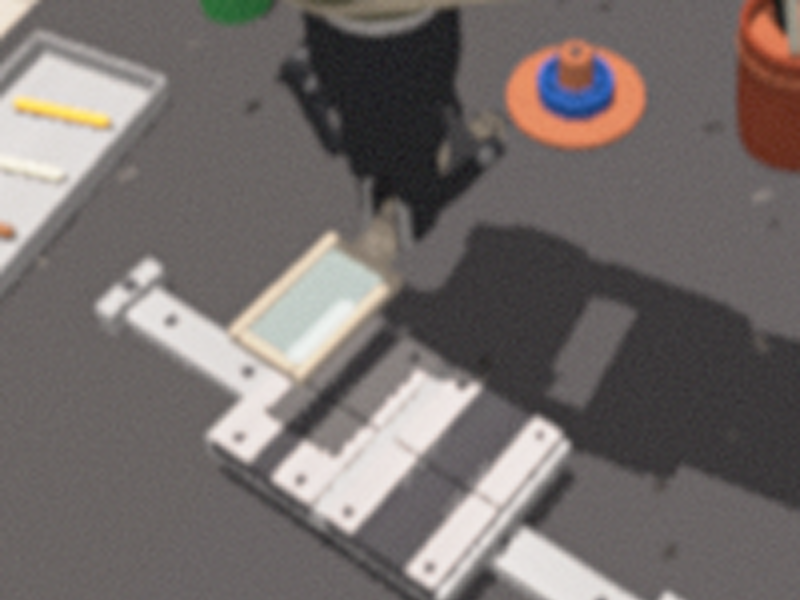

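The side view shows the whole frame, with corners near (335,235), (398,284), (297,378) and (231,331) in the crop. I'll measure it.

```bash
cat > m.py <<'E'
import sys; from h import *
def corners(f,q,ox,oy,k,z):
    I=load(f); c=np.array([onplane(((a+.5)/k-.5+ox,(b+.5)/k-.5+oy),z,*I[2:]) for a,b in q])
    print(c.round(1).tolist(),"centre",c.mean(0).round(1),"sides",[np.linalg.norm(c[i]-c[i-1]).round(1) for i in range(4)])
    a=c[0]+c[1]-c[2]-c[3]; print("yaw grip dir",np.degrees(np.arctan2(a[1],a[0])).round(1))
    X=cloud(I[1],*I[2:]); P=[]
    for i in range(4):
        for s in np.linspace(.1,.9,15):
            uv=proj(0.93*((1-s)*c[i]+s*c[i-1])+0.07*c.mean(0),*I[2:]).round().astype(int); P.append(X[uv[1],uv[0]])
    P=np.array(P); P=P[abs(P[:,2]-z)<12]; A=np.c_[P[:,:2]-c.mean(0)[:2],np.ones(len(P))]; s=np.linalg.lstsq(A,P[:,2],rcond=None)[0]
    print("depth fit n",len(P),"top z",s[2].round(1),"tilt deg",np.degrees(s[:2]).round(2), "rms",np.std(A@s-P[:,2]).round(2))
E
python3 - <<'E'
from m import *
corners("pics/side2.npz",[(335,235),(398,284),(297,378),(231,331)],130,200,4,118.4)
E
```

```text
[[596.1, 130.8, 118.4], [550.4, 145.1, 118.4], [567.6, 217.3, 118.4], [612.4, 207.1, 118.4]] centre [581.6 175.1 118.4] sides [np.float64(78.0), np.float64(47.8), np.float64(74.2), np.float64(45.9)]
yaw grip dir -102.7
depth fit n 60 top z 118.2 tilt deg [1.42 0.37] rms 1.51
```

The lens sits over the narrow channel: the side camera gives (581.6,175.1) against (581.7,175.3) for the channel, level and at the expected height. Lowering the last 53 mm gently.

```bash
python3 -m creep '[{"grip":5,"linear":[0,0,5],"rot":[0,0,0]},{"grip":5,"linear":[0,0,8],"rot":[0,0,0]},{"grip":5,"linear":[0,0,8],"rot":[0,0,0]},{"grip":5,"linear":[0,0,8],"rot":[0,0,0]},{"grip":5,"linear":[0,0,8],"rot":[0,0,0]},{"grip":5,"linear":[0,0,7],"rot":[0,0,0]},{"grip":5,"linear":[0,0,5],"rot":[0,0,0]},{"grip":5,"linear":[0,0,3],"rot":[0,0,0]},{"grip":5,"linear":[0,0,0],"rot":[0,0,0]},{"grip":5,"linear":[0,0,0],"rot":[0,0,0]},{"grip":5,"linear":[0,0,0],"rot":[0,0,0]},{"grip":5,"linear":[0,0,0],"rot":[0,0,0]}]' 
python3 go.py 569.6 109 58.7 79.6
python3 - <<'E'
from rig import imaging; import cv2,numpy as np
n="side";p,d=imaging.capture(n)
c=imaging.camera_params(n); np.savez("pics/side3.npz",p=p,d=d,K=c["intrinsics"],R=c["R"],t=c["t"])
cv2.imwrite("pics/side3c.png",cv2.resize(p[240:384,140:330,::-1],None,fx=4,fy=4,interpolation=cv2.INTER_CUBIC))
E
```

```text
time_s: 9.32
eef_pos: [570.2, 109.1, 59.7]
ee_rot: [0.0, 0.77, 0.638, 0.0]
force: [-0.1, 0.0, -1.8]
grip_width: 0.173
t 9.3167 pos [570.2 109.1  59.7] tool shift [-0.2 -0.6  1. ] rotvec [ 0.0007 -0.0001 -0.0054] w 0.173 F [-0.11  0.04 -1.76] M [-0.07  0.04  0.  ]
q [-0.01  0.61  1.52 -0.    1.01  0.17]
```

View pics/side3c.png

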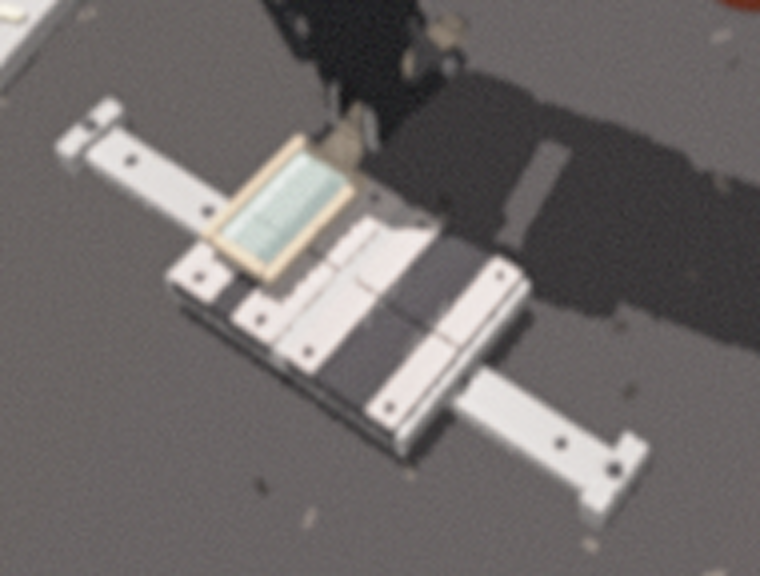

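```bash
python3 - <<'E'
from m import *
corners("pics/side3.npz",[(302,136),(357,188),(266,282),(202,236)],140,240,4,66)
I=load("pics/side3.npz")
g=lambda q:np.array([onplane(((a+.5)/4-.5+140,(b+.5)/4-.5+240),40,*I[2:]) for a,b in q]).round(1)
print(g([(308,351),(499,275),(389,406)]),"before 537,231 / 469,149 / 486,241")
E
python3 go.py 569.6 109 58.7 79.6
```

```text
[[596.7, 130.4, 66.0], [552.9, 147.9, 66.0], [567.0, 218.9, 66.0], [611.5, 209.1, 66.0]] centre [582.  176.6  66. ] sides [np.float64(80.1), np.float64(47.1), np.float64(72.4), np.float64(45.5)]
yaw grip dir -100.9
depth fit n 60 top z 66.0 tilt deg [1.52 0.01] rms 1.74
[[537.6 231.   40. ]
 [469.  148.6  40. ]
 [486.  240.5  40. ]] before 537,231 / 469,149 / 486,241
t 9.3667 pos [570.2 109.1  59.7] tool shift [-0.2 -0.5  1. ] rotvec [ 0.0007 -0.0001 -0.0055] w 0.173 F [ 0.3  -0.53 -1.48] M [-0.03 -0.    0.04]
q [-0.01  0.61  1.52  0.    1.01  0.17]
```

Everything is within tolerance: lens centre (582,176.6) against (582,176), underside about 56 mm (16 mm above the block), level, aligned, and the holder unmoved. Handing in.

```bash
python3 -c "
from rig import ctrl; print(ctrl.finish_job())"; python3 go.py 569.6 109 58.7 79.6
```

```text
the job is handed in; nothing more can be done
None
the job is handed in; nothing more can be done
```

The magnifier is held still and level over the middle of the narrow channel, and I handed the job in at 9.4 s. No verdict was reported. The boss stood well proud of the blue core on the hub, so the short core was up and the narrow channel was the one to use. I gripped the magnifier 68 mm along its grip at 50 N, carried it across with its underside about 200 mm up (pencils reach 160), turned it along the channel and lowered it.

| Last check | Measured | Aim or limit |
|---|---|---|
| Lens centre | (582.0, 176.6) mm | narrow channel at about (581.9, 176.2), within 12 mm |
| Underside above block top | about 16 mm | 5 to 25 mm |
| Long side to channel | about 0.5° off | within 8° |
| Tilt | about 1.5° | within 8° |
| Wide-block screw positions | within about 1 mm of the start | holder shift under 6 mm |

- **Contact:** the force readings showed only the magnifier's weight, with no sign of touching the block, holder or rail.
- **Camera limits:** the arm blocked the top view at the end, so the final position comes from the side camera alone. Its frame-corner picks gave sides of 72–80 by 46–47 mm instead of 80 by 50, so allow a few mm of error.
- **Not re-measured:** I did not measure the cup or the cores again after the carry. The hub, its core and the cup were in place in the side view over the block.

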